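Put the side cutters away in the tool chest

TASK

Put the side cutters (the short pliers lying on the grey bench mat) away in the open top drawer of the steel chest: lay them flat in the empty organiser tray rather than dropping them in, then push the drawer fully shut without slamming it. Leave the other things on the mat where they are.

Things in the scene. Friction and masses are not known exactly. Their poses are not given: they have to be found in the camera images.
- cutters: The side cutters, the short ones of the two pairs of pliers on the mat: 130 mm long (jaws to +x, two red and black grips to -x), 52 mm wide over the grips, 24 mm over the head, 13 mm thick, about 110 g, lying flat. Origin under mid-length on the underside, z up.
- cutters_grip (a point): Centre of the cutters' head at the pivot, 29 mm from the cutters' origin towards the jaws and 6.5 mm above the underside, some 15 to 20 mm ahead of the centre of mass. The head has parallel flat sides 24 mm apart (facing +-y) and 30 mm long. Axes as the cutters'.
- cutters_mid (a point): Middle of the cutters: mid-length, 6.5 mm above the underside. Axes as the cutters'.
- mat: Thin grey bench mat with white lines, 340 x 340 mm, 3 mm thick, fixed to the bench; origin at bench level on its centre line, 40 mm beyond its centre. The cutters, the long-nose pliers, the brush, the power supply and the jar lie on it. Mat and chest stand on either side of the bench and may swap sides.
- chest: Grey steel bench-top chest, fixed, two drawers one above the other: 336 mm wide (y), 285 deep (x), 193 high; a roll of tape and a screwdriver lie on its rear half. Origin at bench level, mid-width, in the plane of the carcass's front face; x points into the chest, drawers slide out to -x. Top drawer: 314 mm wide inside, floor 124 mm, top of its front 180 mm above the bench.
- drawer (a joint): How far the top drawer is open, m: 0 shut, 0.21 at most; starts 0.178 to 0.20. It stays where it is left and takes about 3 N to push plus 6 N per m/s; no latch.
- drawer_front (a point): Middle of the outer face of the full-width aluminium pull strip on the top drawer's front: 171 mm above the bench, 20 mm in front of the carcass's face when shut. The strip is 14 mm high and 306 mm wide and stands 10 mm proud of the 62 mm high, 10 mm thick front. Moves with the drawer; axes as the chest's.
- tray: The empty organiser tray: loose open grey plastic box in the top drawer, left or right of its twin; outside 165 mm (x, front to back) x 148 mm (y) x 35 mm high, walls and base 3 mm, 250 g. Origin at the centre of its underside, axes as the chest's. When the drawer is open the whole tray lies in front of the carcass, under the open part.
- parts_tray: The other organiser tray, beside the empty one: same size and colour, holding ten salvaged parts (knobs, coils, switches) 16 to 27 mm high. Origin at the centre of its underside.
- nose_pliers: Long-nose pliers, 185 mm long with thin straight jaws 47 mm long, 13 mm thick, on the mat; bystander. Origin under mid-length.
- brush: Scrub brush, 210 mm long with a 60 mm round head, about 35 mm high, on the mat; bystander. Origin near mid-length.
- power_supply: Opened power supply: black half shell 100 x 130 x 34 mm with a circuit board, on the mat; bystander. Origin at the centre of its underside.
- screw_jar: Glass jar with steel lid, 56 mm in diameter, 65 mm high, on the mat; bystander. Origin at the centre of its underside.
Things that resemble listed ones, but are neither listed nor needed, are in the scene too. Leave any turquoise look-alike of the cutters alone.

How it is judged:
On the way, in this order (a step that is already met when the one before it is completed fails the run):
1. the cutters lie flat and released in the empty tray while the drawer is still open (x of cutters_mid in the frame of tray between -0.06 and 0.06 m and y of cutters_mid in the frame of tray between -0.06 and 0.06 m and z of cutters_mid in the frame of tray below 0.02 m and angle between the z axis of cutters and the z axis of tray, either way round below 0.15 rad and contact force between the fingers and cutters below 0.1 N and value of joint drawer above 0.12 m), for 0.2 s.
2. the drawer is pushed fully shut (value of joint drawer below 0.006 m), for 0.2 s.
At the end, for the whole second after the job is handed in: The top drawer is shut to within 6 mm, and the cutters lie at rest flat in the empty tray: their middle within 60 mm of the tray's centre line both ways and less than 20 mm above the tray's underside, tilted less than 0.15 rad, either face up, any heading (x of cutters_mid in the frame of tray between -0.06 and 0.06 m and y of cutters_mid in the frame of tray between -0.06 and 0.06 m and z of cutters_mid in the frame of tray below 0.02 m and angle between the z axis of cutters and the z axis of tray, either way round below 0.15 rad and value of joint drawer below 0.006 m and linear speed of cutters below 0.02 m/s); the robot touches nothing.
It fails at once if the cutters fall freely at more than 0.9 m/s (a drop of over 40 mm) (contact force between anything else and cutters below 0.05 N and linear speed of cutters above 0.9 m/s).
It fails at once if the drawer is slammed: it closes faster than 0.5 m/s (velocity of joint drawer below -0.5 m/s).
It fails at once if another thing on the mat is moved by more than 30 mm (distance of any of nose_pliers, brush, power_supply, screw_jar from where it was at the start of the episode above 0.03 m).
It also fails if it takes over 56 s, if anything falls off the work surface, if the arm or the gripper's body presses on something with over 40 N, if the wrist force passes 120 N, or if a joint passes its speed limit or range.

ROBOT

A 7-joint arm with a two-finger parallel gripper is mounted at the origin on the work surface. World frame = base frame: x ahead of the robot, y to its left, z up, the work surface at z = 0. Lengths are in m, angles in rad, forces in N, time in s.
With the tool pointing down it reaches from about 0.425 to 0.925 m from the base axis. Payload 6.8 kg.
Tool frame: the origin (TCP) lies between the finger pads; the fingertips stand r.tips_ahead ahead of it and the grasp point (between the pads) lies 5 mm behind it (r.tips_ahead is the distance from the TCP to the fingertips, in m); z points along the fingers, y is the line along which they close (so a half turn about z gives the same grasp; the last joint's range is limited). The gripper opens to 85 mm and grips with 20 to 120 N. Pads are 22 mm wide; open, the fingers measure 114 mm over their backs; the gripper's body (76 mm by 85 mm) begins 54 mm behind the grasp point. The pads swing forward as they close: fully open they stand 13 mm farther back than shut.
Start: joints at [1.105, 0.477, 0.022, 1.555, -0.011, 1.109, -0.083], TCP at [0.236, -0.632, 0.245] pointing down, gripper open.
Joint ranges: [-2.96, 2.96], [-0.34, 2.1], [-1.41, 1.46], [0.24, 2.44], [-1.37, 4.51], [0.17, 1.92], [-2.96, 2.96]. Speed limits (rad/s): [2.39, 2.39, 3.14, 3.14, 3.14, 3.14, 3.14].

INTERFACE

Orientations are given as a rotation vector (axis times angle).
In Python, from bench import r gives the robot as it stands.
- The arm moves only by the tool move_arm, never from a script. Its argument "rows" is one flat list of numbers, 4 for each row, row after row: the shift along the tool's x, y, z in cm, then the turn about the tool's z in degrees. In form: [tx, ty, tz, twist, tx, ty, tz, twist, ...]. A call has 1 to 10 rows; each row is the pose to reach, as a shift and turn from the pose commanded when the call began, along the tool's axes at that moment; what a row does not reach only later rows make up. A row lasts 1/8 s, in which the tool goes at most 62.5 mm and 10.7 degrees, less where a joint would pass 70% of its speed; a pose out of reach is approached as far as the arm can. A call with a gripper value outside its range is refused whole. "fingers" is the opening, from 0 (shut) to 1 (fully open), set as the call begins (left out, the last holds). The fingers move at their own pace and stop on an object; "newtons" is the grip in N (left out, the last holds). Time passes only in rows, so rows that repeat a pose let the fingers close. It gives the time, the measured TCP pose, the force, the opening and the grip force at its end, in the units of the state.
- r.get_obs(): the state, without advancing time (a new reading comes with each control period).
- r.grab_frame(name): name is "side" or "top" or "wrist"; returns the picture (400x640x3 uint8, blue, green, red); there is no depth.
- r.camera_params(name): a dict with "fx", "fy", "cx", "cy" (pixels), "world_from_camera" (4x4, takes a point from camera to world coordinates). Camera axes: x right, y down, z forward; pixel columns grow to the right and rows downward; lengths in m; the calibration is good to about 2 mm. A picture is of the moment at which its call begins: read the wrist's pose just before it. camera_params takes no time and is no camera call; for the wrist camera it gives the pose at the moment of the call.
- r.hand_in(): hands the job in; it is judged then, once.
The state is a dict: "clock": time; "joints": joint angles; "qvel": joint speeds; "tau": joint torques, N m; "tcp_pos": TCP position; "orientation": TCP orientation; "contact_force": force on the tool from outside, world axes, zero at the start; "moment": the same for the moment, N m; "grip_width": finger opening in m; "gripper_force": force on a finger pad.
Only numpy, scipy, OpenCV 4.12 (cv2) and the standard library are available. Lean on these libraries where they do the work, as an engineer would, in place of code of your own. Each camera call takes 0.05 s, during which the arm holds its last target. There are 200 camera calls.

## Working session

There is one attempt and no reset: what is moved stays moved. The work goes in short steps, Python scripts to look and compute and a tool call to move; the robot and the scene stay as the last step left them, time stands still between calls to the robot, and variables do not carry over. Pictures are saved under pics/ and viewed, at most 10 in all, crops included, and the job is handed in when it is done.

Besides the shell and the picture viewer there is one more tool, called in YAML: its name, and indented under it one key for each argument. move_arm: Moves the arm, as the interface text tells. Its arguments: {"type":"object","properties":{"rows":{"type":"array"},"fingers":{"type":"number"},"newtons":{"type":"number"}},"required":["rows"]}

```bash
mkdir -p pics
cat > h.py <<'E'
import numpy as np, cv2
from bench import r
def ray(P,u,v):
    T=np.array(P["world_from_camera"]); d=T[:3,:3]@np.array([(u-P["cx"])/P["fx"],(v-P["cy"])/P["fy"],1]); return T[:3,3],d
def pix(P,u,v,z):
    o,d=ray(P,u,v); return o+d*(z-o[2])/d[2]
def proj(P,p):
    T=np.array(P["world_from_camera"]); c=T[:3,:3].T@(np.array(p)-T[:3,3]); return np.array([P["fx"]*c[0]/c[2]+P["cx"],P["fy"]*c[1]/c[2]+P["cy"]])
E
python3 - <<'E'
from h import *
np.set_printoptions(precision=4,suppress=True)
o=r.get_obs();print(o,r.tips_ahead)
for n in("top","side"):
    cv2.imwrite(f"pics/{n}0.png",r.grab_frame(n)); P=r.camera_params(n);print(n,P)
E
```

```text
{'clock': 0.0, 'joints': array([ 1.1049,  0.4778,  0.0224,  1.5564, -0.0115,  1.1093, -0.0831]), 'qvel': array([-0.001 ,  0.0012,  0.001 , -0.0006, -0.0005, -0.0012,  0.0013]), 'tau': array([ -0.0006, -59.6458,   1.6081, -28.1199,   0.0124,   0.0094,
        -0.    ]), 'tcp_pos': array([ 0.2362, -0.6317,  0.2443]), 'orientation': array([-3.0897, -0.5587,  0.0007]), 'contact_force': array([-0.9046,  0.102 ,  0.272 ]), 'moment': array([-0.0064, -0.0288,  0.0035]), 'gripper_force': 0.0, 'grip_width': 0.08571952968812334} 0.014
top {'fx': 398.75705034744163, 'fy': 398.75705034744163, 'cx': 322.9594511981086, 'cy': 201.44491252516383, 'world_from_camera': array([[-0.0279, -0.9977,  0.0624,  0.4391],
       [-0.9995,  0.0272, -0.0131,  0.0132],
       [ 0.0114, -0.0627, -0.998 ,  1.0986],
       [ 0.    ,  0.    ,  0.    ,  1.    ]])}
side {'fx': 506.74039685701626, 'fy': 506.74039685701626, 'cx': 317.1891612276468, 'cy': 197.8106379559358, 'world_from_camera': array([[ 0.8998,  0.3137, -0.3032,  0.8396],
       [ 0.4361, -0.6693,  0.6015, -0.6729],
       [-0.0142, -0.6735, -0.7391,  0.9922],
       [ 0.    ,  0.    ,  0.    ,  1.    ]])}
```

View pics/top0.png

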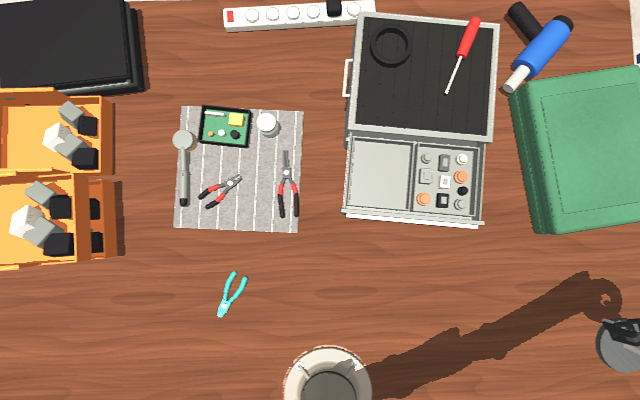

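View pics/side0.png

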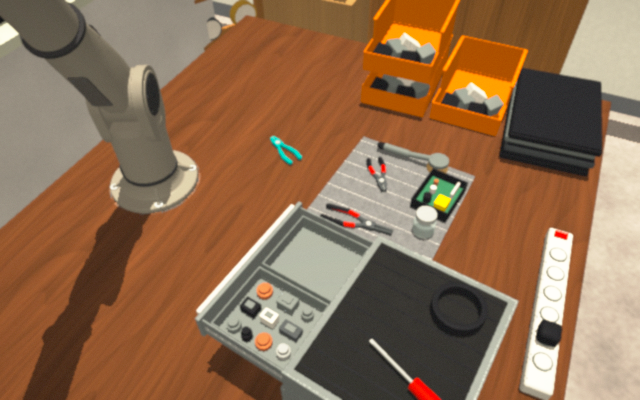

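In the top view, three things could be taken for the cutters:
- the short red/black pliers at (222,190)
- the long-nose red/black pliers at (288,185)
- the turquoise look-alike at (232,295), off the mat

The description fits the short pair at (222,190). The empty tray is at (382,172) and its twin with the parts is at (447,180). I'll check the choice in a close crop.

Run:
```python
from h import *
im=cv2.imread("pics/top0.png")
a=cv2.resize(im[165:215,190:250],None,fx=9,fy=9,interpolation=cv2.INTER_CUBIC)
cv2.imwrite("pics/c1.png",a)
b=cv2.resize(im[125:230,335:490],None,fx=5,fy=5,interpolation=cv2.INTER_CUBIC)
cv2.imwrite("pics/c2.png",b)
```

```text
(no output)
```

View pics/c1.png

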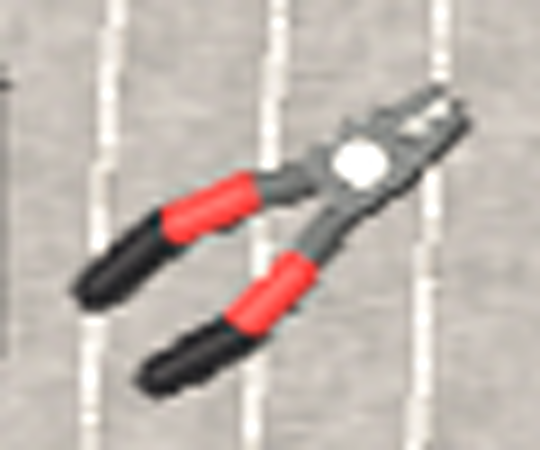

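View pics/c2.png

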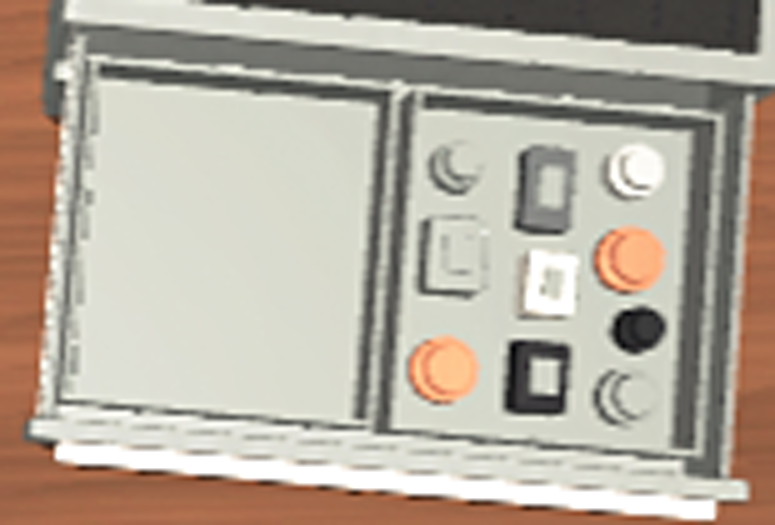

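The crop confirms the choice: short red/black side cutters, pivot at about (229.6,182.6), jaw tips at (240,176.5), grip ends at (200,197.3) and (206.4,207.1). The empty tray's floor runs from about (354,140) at back left to (405.5,208.5) at front right.

Run:
```python
from h import *
np.set_printoptions(precision=4,suppress=True)
P=r.camera_params("top")
def c1(x,y,z): return pix(P,(x+.5)/9-.5+190,(y+.5)/9-.5+165,z)
def c2(x,y,z): return pix(P,(x+.5)/5-.5+335,(y+.5)/5-.5+125,z)
piv=c1(360,162,.016); tip=c1(455,108,.0095); g1=c1(92,295,.0095); g2=c1(152,383,.0095)
e=(g1+g2)/2; d=tip-e
print("piv",piv,"tip",tip,"ends",e,"len",np.linalg.norm(d),"w",np.linalg.norm(g1-g2),"ang",np.degrees(np.arctan2(d[1],d[0])),"piv->tip ang",np.degrees(np.arctan2(*(tip-piv)[1::-1])), np.degrees(np.arctan2(*(piv-e)[1::-1])))
for n,(x,y) in dict(TL=(95,78),TR=(378,100),BL=(60,400),BR=(355,420)).items(): print("floor",n,c2(x,y,.127))
a=c2(30,428,.18);b=c2(748,492,.18);print("front top edge",a,b,np.linalg.norm(a-b),"yaw of edge", np.degrees(np.arctan2(*(a-b)[1::-1])))
a=c2(55,458,.178);b=c2(715,517,.178);print("strip outer",a,b,np.linalg.norm(a-b),np.degrees(np.arctan2(*(a-b)[1::-1])))
a=c2(70,15,.193);b=c2(765,75,.193);print("carcass front top",a,b,np.linalg.norm(a-b),np.degrees(np.arctan2(*(a-b)[1::-1])))
from scipy.spatial.transform import Rotation as R
print(R.from_rotvec(r.get_obs()["orientation"]).as_matrix())
T=np.array(r.camera_params("wrist")["world_from_camera"]);print(T)
```

```text
piv [0.5652 0.2516 0.016 ] tip [0.5817 0.224  0.0095] ends [0.514  0.3257 0.0095] len 0.12217774839722596 w 0.03255218705438007 ang -56.33574295317389 piv->tip ang -59.13763636193384 -55.33426788230812
floor TL [ 0.6491 -0.0794  0.127 ]
floor TR [ 0.6346 -0.2189  0.127 ]
floor BL [ 0.4906 -0.0571  0.127 ]
floor BR [ 0.4768 -0.201   0.127 ]
front top edge [ 0.4752 -0.039   0.18  ] [ 0.4365 -0.37    0.18  ] 0.3332783941573752 yaw of edge 83.33027998647633
strip outer [ 0.4611 -0.0502  0.178 ] [ 0.4254 -0.3549  0.178 ] 0.30675433151713083 83.31104950259558
carcass front top [ 0.6645 -0.0625  0.193 ] [ 0.6284 -0.3827  0.193 ] 0.3222394180734082 83.56203793075154
[[ 0.9367  0.3502 -0.0007]
 [ 0.3502 -0.9367  0.0015]
 [-0.0001 -0.0017 -1.    ]]
[[ 0.3501 -0.8882 -0.2974  0.3114]
 [-0.9367 -0.3324 -0.1099 -0.6035]
 [-0.0013  0.3171 -0.9484  0.3737]
 [ 0.      0.      0.      1.    ]]
```

```bash
cat >> h.py <<'E'
from scipy.spatial.transform import Rotation as R
def go(p,ydeg=None):
    o=r.get_obs(); M=R.from_rotvec(o["orientation"]).as_matrix()
    cur=np.degrees(np.arctan2(M[1,1],M[0,1])); tw=0 if ydeg is None else -((ydeg-cur+180)%360-180)
    return np.round(100*M.T@(np.array(p)-o["tcp_pos"]),2), round(tw,1)
E
python3 - <<'E'
from h import *
print(go([.48,-.18,.28],0)); print(go([.565,.2515,.20],33.5))
E
```

```text
(array([ 38.66, -33.78,  -3.51]), np.float64(-69.5))
(array([ 61.73, -71.21,   4.55]), np.float64(-103.0))
```

move_arm:
  rows: [4,-3.5,-3.5,-9,8,-7,-3.5,-18,12,-10.5,-3.5,-27,16,-14,-3.5,-36,20,-17.5,-3.5,-45,24,-21,-3.5,-54,28,-24.5,-3.5,-60,32,-28,-3.5,-65,36,-31.5,-3.5,-69.5,38.7,-33.8,-3.5,-69.5]
  fingers: 0.65
  newtons: 50

```text
clock: 1.35
tcp_pos: [0.4813, -0.1774, 0.2802]
orientation: [-2.217, -2.225, -0.001]
contact_force: [-0.1, -0.5, -0.2]
grip_width: 0.0554
gripper_force: 0.0
```

Run:
```python
from h import *
print(go([.565,.2515,.20],33.5)); print(go([.565,.2515,.12],33.5),r.get_obs()["joints"],r.get_obs()["grip_width"])
```

```text
(array([42.86,  8.52,  8.04]), np.float64(-33.3))
(array([42.86,  8.52, 16.04]), np.float64(-33.3)) [ 0.62446302  0.20862841 -0.45015513  1.87150788  0.10151386  1.08398797
  0.13858017] 0.055427628387668376
```

move_arm:
  rows: [5,1,0,-4,10,2,0,-8,15,3,0,-12,20,4,1,-16,25,5,2,-20,30,6,4,-25,35,7,6,-29,40,8,8,-33.3,42.9,8.5,9,-33.3,42.9,8.5,10,-33.3]

```text
clock: 2.6
tcp_pos: [0.5646, 0.252, 0.1794]
orientation: [-1.485, -2.766, -0.001]
contact_force: [0.1, -1.1, 0.1]
grip_width: 0.0553
gripper_force: 0.0
```

Run:
```python
from h import *
P=r.camera_params("wrist"); im=r.grab_frame("wrist"); 
cv2.imwrite("pics/w1.png",im)
print(r.get_obs()["tcp_pos"],go([.565,.2515,.02],33.5),[proj(P,(.565,.2515,.016)),proj(P,(.565+.0166*2,.2515-.025*2,.016))])
import pickle;pickle.dump(P,open("pw1.pkl","wb"))
```

```text
[0.56434002 0.2492183  0.17791953] (array([ 0.14,  0.23, 15.79]), np.float64(-0.1)) [array([314.29822122, 186.38356031]), array([314.28192178, 248.15024005])]
```

View pics/w1.png

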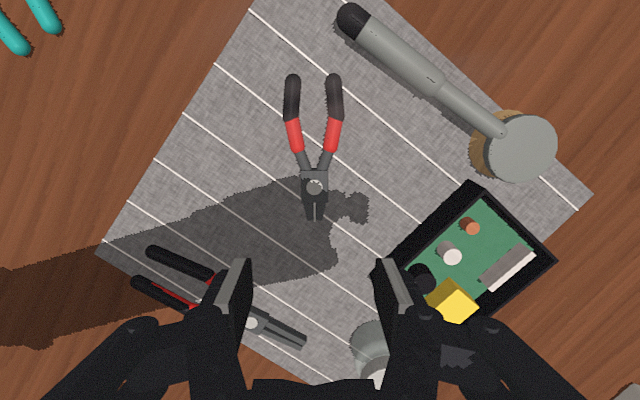

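The wrist view shows the cutters' pivot at (314,187), against a prediction of (314,186). Their axis is vertical in the picture, so the fingers line up with the head's flats. I can go straight down.

move_arm:
  rows: [0,0,4,0,0,0,8,0,0,0,11,0,0,0,13,0,0,0,14,0,0,0,15,0,0,0,15.6,0,0,0,15.8,0,0,0,15.8,0]

```text
clock: 3.78
tcp_pos: [0.5657, 0.249, 0.0226]
orientation: [1.492, 2.765, 0.001]
contact_force: [-0.3, -0.4, -0.1]
grip_width: 0.0555
gripper_force: 0.0
```

Run:
```python
from h import *
print(go([.565,.2515,.02],33.5),r.get_obs()["tcp_pos"],r.get_obs()["contact_force"])
```

```text
(array([0.25, 0.08, 0.26]), np.float64(-0.2)) [0.56569398 0.24901362 0.02256301] [-0.29398018 -0.44739269 -0.08649544]
```

move_arm:
  rows: [0.1,0.1,0.2,0,0.1,0.1,0.2,0,0.1,0.1,0.2,0,0.1,0.1,0.2,0,0.1,0.1,0.2,0,0.1,0.1,0.2,0]
  fingers: 0
  newtons: 60

```text
clock: 4.53
tcp_pos: [0.566, 0.2506, 0.0207]
orientation: [1.491, 2.765, 0.001]
contact_force: [-0.9, -0.2, 4.1]
grip_width: 0.0218
gripper_force: 59.5
```

move_arm:
  rows: [0,0,-1,0,0,0,-3,0,0,0,-7,0,0,0,-12,0,0,0,-17,0,0,0,-22,0,0,0,-26,0,0,0,-26,0]

```text
clock: 5.52
tcp_pos: [0.567, 0.2515, 0.2853]
orientation: [1.49, 2.761, 0.009]
contact_force: [-0.4, -0.8, -1.6]
grip_width: 0.0218
gripper_force: 59.0
```

Run:
```python
from h import *
P=r.camera_params("wrist");cv2.imwrite("pics/w2.png",r.grab_frame("wrist"))
o=r.get_obs();print(o["tcp_pos"],o["gripper_force"],o["grip_width"],o["contact_force"])
c=np.array([.563,-.139]);x=np.array([.9934,-.115])
h=c+x*.024
print("place",h); print(go([*h,.25],83.4))
```

```text
[0.56610371 0.25052634 0.28258168] 59.04400706291199 0.021812304640690883 [-0.75563003  0.45945757 -1.81717322]
place [ 0.5868416 -0.14176  ]
(array([-33.92, -19.81,   3.23]), np.float64(-50.1))
```

View pics/w2.png

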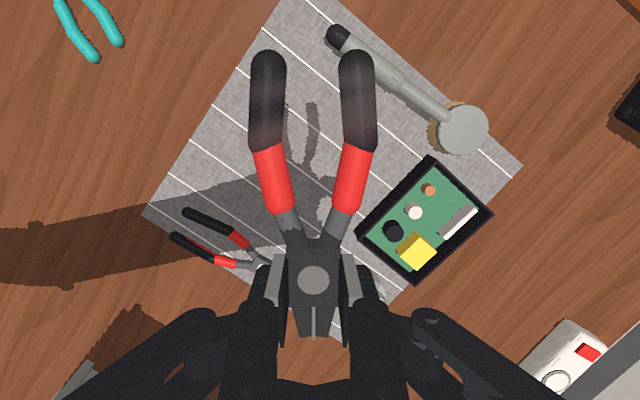

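The cutters hang square in the fingers, with the pivot at (313,280) and the grips pointing up the picture. Next I carry them over to the tray.

move_arm:
  rows: [-5,-3,0,-7,-10,-6,0,-14,-15,-9,0,-21,-20,-12,0,-28,-25,-15,0,-35,-30,-18,0,-43,-33.9,-19.8,0,-50.1,-33.9,-19.8,2,-50.1,-33.9,-19.8,4,-50.1,-33.9,-19.8,4,-50.1]

```text
clock: 6.82
tcp_pos: [0.5847, -0.1399, 0.2377]
orientation: [-0.177, -3.132, -0.002]
contact_force: [-0.0, -0.4, -1.4]
grip_width: 0.0221
gripper_force: 59.1
```

Run:
```python
from h import *
a=r.grab_frame("wrist");b=r.grab_frame("side")
P=r.camera_params("wrist")
cv2.imwrite("pics/ws3.png",np.vstack([cv2.resize(a,(480,300)),cv2.resize(b[180:380,170:490],(480,300),interpolation=cv2.INTER_CUBIC)]))
o=r.get_obs();print(o["tcp_pos"],o["gripper_force"],o["contact_force"])
c=np.array([.563,-.139]);x=np.array([.9934,-.115]);y=np.array([.115,.9934])
for sx in(-1,1):
  for sy in (-1,1):
    p=c+sx*.0795*x+sy*.071*y; print(sx,sy,proj(P,(*p,.127))*.75)
print(go([*(c+x*.024),.15],83.4))
```

```text
[ 0.58637286 -0.14010576  0.24015051] 59.125460386276245 [ 0.65517067 -0.19491255 -0.92836423]
-1 -1 [151.4093073   40.57436164]
-1 1 [315.48928489  40.97017082]
1 -1 [166.30684362 203.42473018]
1 1 [300.39808367 203.7177367 ]
(array([-0.07, -0.16,  9.01]), np.float64(0.1))
```

View pics/ws3.png

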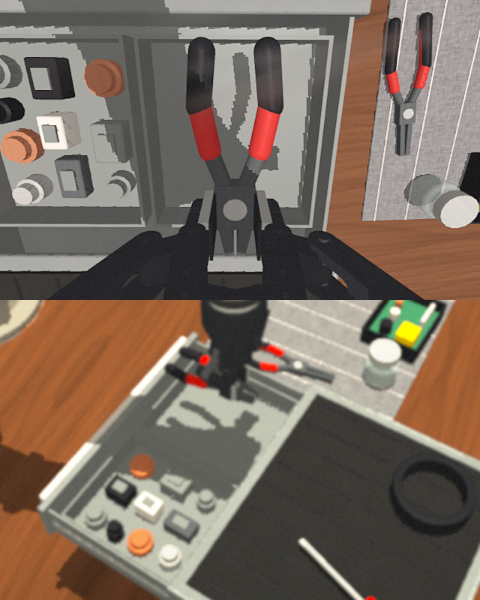

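Run:
```python
from h import *
a=r.grab_frame("wrist")
cv2.imwrite("pics/w4.png",cv2.resize(a[0:300,160:500],None,fx=2,fy=2,interpolation=cv2.INTER_CUBIC))
```

```text
(no output)
```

View pics/w4.png

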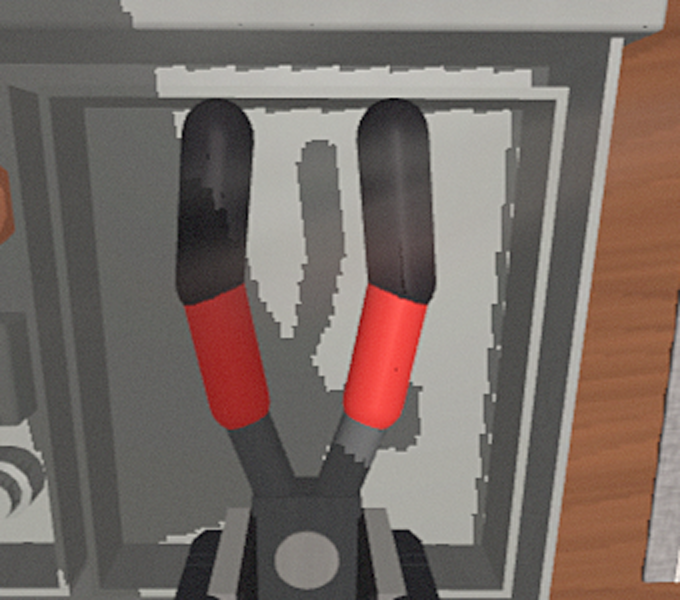

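The close crop puts the floor's front edge at about y=53.5 px (54 predicted) and its rear edge at about 273 (271 predicted). Its sides are at 202 and 416 (202 and 420 predicted). The tray pose agrees to about 2 mm, so I lower gently.

move_arm:
  rows: [-0.3,-0.2,2,0,-0.3,-0.2,4,0,-0.3,-0.2,6,0,-0.3,-0.2,7,0,-0.3,-0.2,8,0,-0.3,-0.2,8.5,0,-0.3,-0.2,8.8,0,-0.3,-0.2,8.8,0]

```text
clock: 7.98
tcp_pos: [0.5894, -0.1441, 0.1525]
orientation: [0.181, 3.136, -0.0]
contact_force: [-0.1, -1.2, -1.5]
grip_width: 0.0221
gripper_force: 59.1
```

Run:
```python
from h import *
c=np.array([.563,-.139]);x=np.array([.9934,-.115])
print(r.get_obs()["contact_force"],go([*(c+x*.027),.1455],83.4))
```

```text
[-0.10807811 -1.24971007 -1.50027103] (array([-0.02,  0.21,  0.7 ]), np.float64(0.0))
```

move_arm:
  rows: [0,0,0.2,0,0,0,0.4,0,0,0,0.6,0,0,0,0.7,0,0,0,0.7,0,0,0,0.7,0]

```text
clock: 8.72
tcp_pos: [0.5893, -0.1441, 0.1454]
orientation: [0.181, 3.136, 0.0]
contact_force: [0.5, -0.2, -1.5]
grip_width: 0.022
gripper_force: 59.1
```

move_arm:
  rows: [0,0,0.1,0,0,0,0.1,0,0,0,0.1,0]

```text
clock: 9.1
tcp_pos: [0.5894, -0.1442, 0.1447]
orientation: [0.181, 3.136, -0.0]
contact_force: [-0.9, 0.2, 3.2]
grip_width: 0.0223
gripper_force: 59.6
```

Light contact shows the cutters are on the tray floor. I release them and rise.

move_arm:
  rows: [0,0,0,0,0,0,0,0,0,0,0,0,0,0,0,0,0,0,-0.5,0,0,0,-2,0,0,0,-6,0,0,0,-11,0,0,0,-11,0]
  fingers: 0.5

```text
clock: 10.22
tcp_pos: [0.592, -0.1437, 0.2599]
orientation: [0.18, 3.127, -0.002]
contact_force: [0.9, 0.4, -0.6]
grip_width: 0.0427
gripper_force: 0.0
```

Run:
```python
from h import *
a=r.grab_frame("wrist");b=r.grab_frame("side");t=r.grab_frame("top")
cv2.imwrite("pics/w5.png",np.vstack([cv2.resize(a[0:330,130:530],(400,330)),cv2.resize(t[110:240,330:500],(400,270),interpolation=cv2.INTER_CUBIC)]))
o=r.get_obs();print(o["tcp_pos"],o["contact_force"],o["joints"],o["grip_width"])
```

```text
[ 0.58876444 -0.14428576  0.25423752] [-0.2530823  -0.2412187  -0.41328162] [ 0.71689725  0.46539043 -0.78234025  1.67638496  0.35468662  1.14806354
  1.29515946] 0.042747125164840576
```

View pics/w5.png

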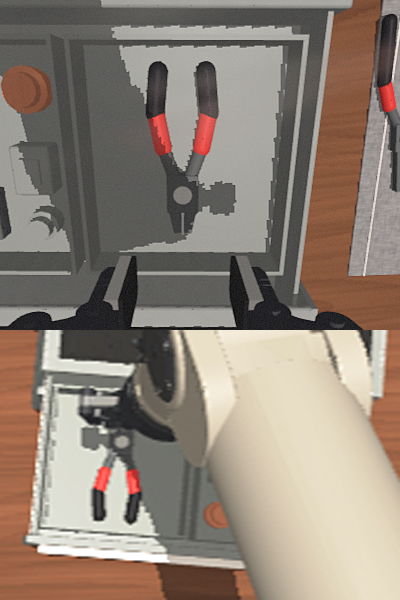

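The cutters lie flat and released inside the tray, with the pivot at (183,195) in the upper part of the picture and clear floor all round. Next is the drawer: close the fingers, go in front of the pull strip and push along chest +x, which is tool -x.

Run:
```python
from h import *
x=np.array([.9934,-.115]);y=np.array([.115,.9934]);m=(np.array([.4611,-.0502])+np.array([.4254,-.3549]))/2
s=m-.04*y-.045*x
print(m,s,np.hypot(*s),go([*s,.254],83.4),go([*s,.169],83.4))
```

```text
[ 0.44325 -0.20255] [ 0.393947 -0.237111] 0.45979980984119606 (array([ 18.28, -11.46,   0.04]), np.float64(-0.0)) (array([ 18.28, -11.46,   8.54]), np.float64(-0.0))
```

move_arm:
  rows: [5,-3,0,0,10,-6,0,0,15,-9,0,0,18.3,-11.5,0,0,18.3,-11.5,0,0,18.3,-11.5,3,0,18.3,-11.5,6,0,18.3,-11.5,8,0,18.3,-11.5,8.5,0,18.3,-11.5,8.5,0]
  fingers: 0

```text
clock: 11.62
tcp_pos: [0.3946, -0.2368, 0.1692]
orientation: [-0.179, -3.136, -0.001]
contact_force: [-1.2, 0.3, 0.8]
grip_width: 0.0002
gripper_force: 0.0
```

Run:
```python
from h import *
o=r.get_obs();print(o["tcp_pos"],o["contact_force"],o["grip_width"],o["joints"])
x=np.array([.9934,-.115]);print("gap TCP to strip",(np.array([.44325,-.20255])-o["tcp_pos"][:2])@x)
```

```text
[ 0.39462774 -0.23679975  0.16920326] [-1.19574009  0.2988926   0.75943857] 0.00019830712668935372 [ 1.07845539  0.31739066 -0.77897012  2.08657967  0.29559756  0.84792186
  1.58274233]
gap TCP to strip 0.04436262878559754
```

move_arm:
  rows: [-1.5,0,0,0,-2.5,0,0,0,-3.2,0,0,0,-4,0,0,0,-5,0,0,0,-6.2,0,0,0,-7.6,0,0,0,-9,0,0,0,-10.5,0,0,0,-12,0,0,0]

```text
clock: 12.88
tcp_pos: [0.5143, -0.2515, 0.1691]
orientation: [-0.181, -3.136, 0.0]
contact_force: [-3.6, -1.1, 0.1]
grip_width: 0.0004
gripper_force: 1.8
```

move_arm:
  rows: [-1.5,0,0,0,-3,0,0,0,-4.4,0,0,0,-5.7,0,0,0,-6.8,0,0,0,-7.6,0,0,0,-8.2,0,0,0,-8.5,0,0,0,-8.5,0,0,0]

```text
clock: 14.0
tcp_pos: [0.5987, -0.2605, 0.1697]
orientation: [0.18, 3.135, 0.001]
contact_force: [-0.7, -0.8, -0.2]
grip_width: 0.0
gripper_force: 0.1
```

move_arm:
  rows: [-0.3,0,0,0,-0.6,0,0,0,-0.8,0,0,0,-1.0,0,0,0,-1.0,0,0,0]

```text
clock: 14.62
tcp_pos: [0.6082, -0.262, 0.1693]
orientation: [0.181, 3.136, 0.0]
contact_force: [-0.5, 0.9, -0.6]
grip_width: 0.0
gripper_force: 0.4
```

move_arm:
  rows: [-0.1,0,0,0,-0.2,0,0,0,-0.3,0,0,0,-0.3,0,0,0]

```text
clock: 15.12
tcp_pos: [0.6088, -0.2621, 0.1692]
orientation: [-0.181, -3.132, 0.0]
contact_force: [-9.6, 3.1, 6.6]
grip_width: -0.0
gripper_force: 5.1
```

move_arm:
  rows: [-0.1,0,0,0,-0.1,0,0,0,-0.1,0,0,0]

```text
clock: 15.5
tcp_pos: [0.6088, -0.2621, 0.1692]
orientation: [-0.181, -3.13, 0.0]
contact_force: [-13.2, 2.8, 8.8]
grip_width: -0.0002
gripper_force: 6.9
```

move_arm:
  rows: [0.5,0,0,0,2,0,0,0,5,0,0,0,10,0,0,0,15,0,-3,0,15,0,-8,0,15,-5,-12,0,15,-10,-12,0,15,-15,-12,0,15,-15,-12,0]

```text
clock: 16.75
tcp_pos: [0.4429, -0.3993, 0.2885]
orientation: [-0.194, -3.135, 0.002]
contact_force: [-0.0, 0.8, 0.2]
grip_width: 0.0001
gripper_force: 0.0
```

Run:
```python
from h import *
P=r.camera_params("top");t=r.grab_frame("top");s=r.grab_frame("side")
cv2.imwrite("pics/f.png",np.hstack([cv2.resize(t[0:220,320:520],(400,440),interpolation=cv2.INTER_CUBIC),cv2.resize(s[180:400,180:380],(400,440),interpolation=cv2.INTER_CUBIC)]))
cv=lambda p:np.round((proj(P,p)-[320,0])*2,1)
x=np.array([.9934,-.115]);m=np.array([.6465,-.2226])
print("strip if shut",cv((*(m-.02*x),.178)),"if 10mm open",cv((*(m-.03*x),.178)));o=r.get_obs();print(o["tcp_pos"],o["contact_force"])
```

```text
strip if shut [191.9 287. ] if 10mm open [191.3 295.4]
[ 0.44499521 -0.39427802  0.28898597] [1.10357767 1.00488918 1.10955876]
```

View pics/f.png

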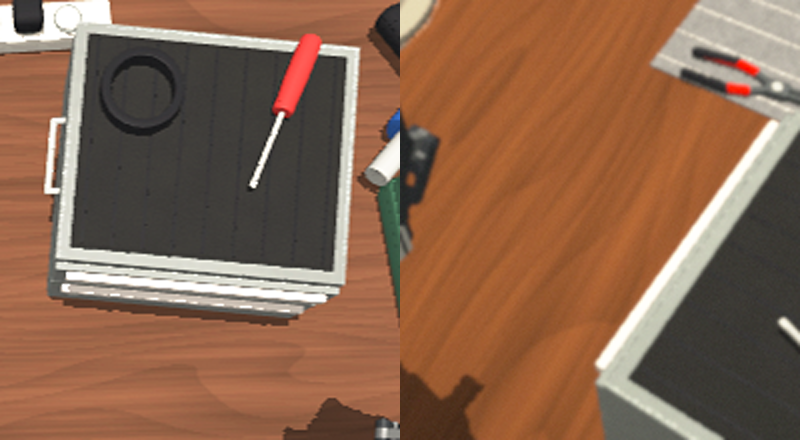

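The top drawer's strip lies at about (192,288), against 287 predicted for shut, and it came up against a hard stop at about 13 N. The robot is clear of everything.

```bash
python3 -c "
from bench import r
print(r.hand_in())"
```

```text
the job is handed in; nothing more can be done
None
```

The side cutters lie flat in the empty tray, the top drawer is pushed gently shut against its stop, nothing else on the mat was touched, and the job is handed in at about 17 s; no verdict was returned.

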